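Walk the inner plug squarely home in a pharmacy supply jar

ROBOT

A 6-joint arm with a two-finger parallel gripper is mounted at the origin on the work surface. World frame = base frame: x ahead of the robot, y to its left, z up, the work surface at z = 0. Lengths are in mm, angles in rad, forces in N, time in s.
With the tool pointing down it reaches from about 300 to 750 mm from the base axis. Payload 8.5 kg.
Tool frame: the origin (TCP) lies at the very end of the fingers, on their centre line; the grasp point (between the pads) lies 19 mm behind it; z points along the fingers, y is the direction in which the jaws open and shut (so a half turn about z gives the same grasp; the last joint's range is limited). The gripper opens to 85 mm and grips with 20 to 120 N. Pads are 22 mm wide; open, the fingers measure 114 mm over their backs; the gripper's body (76 mm by 85 mm) begins 54 mm behind the grasp point. The pads swing forward as they close: fully open they stand 13 mm farther back than shut.
Start: joints at [-1.491, 0.381, 1.297, -0, 1.464, -0.215], TCP at [159.796, -526.256, 231.322] pointing down, gripper open.
Joint ranges: [-3.11, 3.11], [-0.89, 2.33], [0.22, 2.48], [-1.42, 4.56], [0.17, 2.85], [-2.88, 2.88]. Speed limits (rad/s): [2.39, 2.39, 3.14, 3.14, 3.14, 3.14].

INTERFACE

Orientations are given as [roll, pitch, yaw] about the fixed x, y, z axes, in that order (R = Rz(yaw) Ry(pitch) Rx(roll)).
In Python, from bench import r gives the robot as it stands. The module is installed in compiled form; this text tells all that it offers.
- The arm moves only by the tool jog_arm, never from a script. Its argument "plan" is a list of rows, each a list of 5 numbers: the shift along the tool's x, y, z in mm, then the turn about the tool's z in rad, then the closure in counts, from 0 (fully open) to 255 (shut). In form: [[tx, ty, tz, yaw, jaw], ...]. A call has 1 to 8 rows; each row shifts and turns the commanded pose from where the row before left it, along the tool's axes as they then stand; what a row does not reach is not made up. A row lasts 1/10 s, in which the tool goes at most 50 mm and 8.59 degrees, less where a joint would pass 70% of its speed; a pose out of reach is approached as far as the arm can. A call is refused whole if a number of a shift passes 50 or a number of a turn 0.15, either way. A call with a gripper value outside its range is refused whole. The fingers move at their own pace and stop on an object; "grip_force" is the grip in N (left out, the last holds). Time passes only in rows, so rows that do not move let the fingers close. It gives the time, the measured TCP pose, the force and the opening at its end, in the units of the state.
- r.state(): the state, without advancing time (a new reading comes with each control period).
- r.camera(name): name is "scene" or "side" or "wrist"; returns (picture, depth): 420x560x3 uint8, red, green, blue; 420x560 float32, mm along the optical axis (not along the pixel's ray), 0 where there is no reading.
- r.get_calibration(name): a dict with "intrinsics" (3x3 intrinsics, pixels), "k1" (the pictures are not rectified: a ray, as slopes to the right and down, at radius r is drawn at 1 + k1 r^2 times it, then the intrinsics apply), "R" (3x3) and "t" (3): a world point X has camera coordinates R X + t; the wrist camera has in their place "hand_eye" (4x4, takes a point from camera to tool coordinates, whose origin is the TCP and whose axes are the flange's). Camera axes: x right, y down, z forward; pixel columns grow to the right and rows downward; lengths in mm; the calibration is good to about 2 mm. A picture is of the moment at which its call begins: read the wrist's pose just before it. get_calibration takes no time and is no camera call.
- r.close_job(): hands the job in, once; it reports no verdict.
The state is a dict: "t": time; "joints": joint angles; "joint_vel": joint speeds; "joint_torque": joint torques, N m; "tool_pos": TCP position; "eef_rot": TCP orientation; "contact_force": force on the tool from outside, world axes, zero at the start; "wrist_torque": the same for the moment, N m; "gripper_width": finger opening in mm.
Only numpy, scipy, OpenCV 4.12 (cv2) and the standard library are available. Lean on these libraries where they do the work, as an engineer would, in place of code of your own. Each camera call takes 0.05 s, during which the arm holds its last target.

TASK

Close the open white supply jar with its blue inner plug: lift the plug out of the tray by its grip bar, stand it square in the jar's mouth and let go. Then, with the fingers shut, work it down with small pushes on alternating sides of its rim, never letting it cock more than 6 degrees nor pushing with more than about 30 N, until its flange sits fully home on the neck all round. Leave the plug free, and leave the bottles and the screw cap where they stand.

Things in the scene. Friction and masses are not known exactly. Their poses are not given: they have to be found in the camera images.
- plug_center (a point): Centre of the blue inner plug, 46 mm high, 80 g, rigid: on its axis (z, up), 23 mm above its foot. Round skirt 18 mm deep: 44 mm across at the foot, 48 mm at 2 mm up, 50 mm at 9 mm, 50.6 mm under the flange. Flange 76 mm across, underside 5 mm and top 1 mm below this point. Starts upright in a white tray (200 x 150 mm, 3 mm floor, sides 25 mm high).
- plug_bar (a point): Middle of the plug's grip bar, 11 mm above plug_center: an upright bar in the middle of the flange, 26 mm long (along x), 12 mm thick (y), 24 mm tall (12 mm above and below this point, so its top is 23 mm above plug_center). z up.
- plug_rim (a point): On the plug's axis, level with the top of its raised rim, 2.5 mm above plug_center. The rim is a ring round the flange's edge, 68 mm in inner and 76 mm in outer diameter, 3.5 mm proud of the flange: the place to push, 36 mm from the axis.
- jar_mouth (a point): Centre of the flat top of the jar's neck, 165 mm above the counter, z up. White jar 132 mm in diameter, full and heavy: it does not move. Neck 74 mm outer, 53 mm inner diameter. Fully home the plug's flange lies on the neck all round: plug_center is 5 mm and the rim's top 7.5 mm above this point, and a push on the rim meets a hard stop.
- jar_lip (a point): Centre of the tight black lip in the neck, 6 mm below jar_mouth, 48 mm free diameter. Set in by the bar with 15 to 24 N the plug then stands alone, plug_center 9 to 12.5 mm above jar_mouth. Pushed in the middle it needs some 40 N to go home; on the rim 5 to 15 N sink that side, 1 mm there lowering the middle 0.2 to 0.4 mm. It cocks easily and stays where left.
- bottle_a: Bystander: glass infusion bottle with a grey stopper, 72 mm in diameter, 171 mm high, upright; origin at the centre of its underside.
- bottle_b: Bystander: the same kind of bottle with a blue stopper, 72 mm in diameter, 171 mm high, upright; origin at the centre of its underside.
- screw_cap: Bystander: the jar's green screw cap, 87 mm in diameter, 22 mm high, lying flat; origin at the centre of its underside.
Not all that is in view belongs to the job. What is meant by the part that bears plug_center is not pink, and is the smaller of those in its own colour. There is more than one size of the part that bears jar_mouth; the job needs the middle-sized.

How it is judged (in metres and radians):
On the way:
1. the plug stands by itself in the jar's mouth, square, its flange still 3 mm or more above the neck, with the fingers off it (horizontal distance between plug_center and jar_mouth below 0.004 m and z of plug_center in the frame of jar_mouth between 0.008 and 0.0165 m and angle between plug_center's own z axis and vertical below 0.06 rad and contact force between the fingers and plug below 0.2 N), for 0.2 s.
At the end, for the whole second after the job is handed in: The plug is home in the jar's neck: centred within 2.5 mm, its flange within 1.5 mm of the neck's top, square within 1.6 degrees, at rest and free of the fingers; the bottles and the screw cap stand within 25 mm of where they were, not tipped (horizontal distance between plug_center and jar_mouth below 0.0025 m and z of plug_center in the frame of jar_mouth between 0.003 and 0.0065 m and angle between the z axis of plug_center and the z axis of jar_mouth, either way round below 0.035 rad and angle between plug_center's own z axis and vertical below 0.1 rad and linear speed of plug below 0.01 m/s and angle between each of bottle_a, bottle_b, screw_cap's own z axis and vertical below 0.35 rad and distance of each of bottle_a, bottle_b, screw_cap from where it was at the start of the episode below 0.025 m); the robot touches nothing.
It fails at once if the plug cocks more than 6 degrees while it is being worked down in the jar's mouth (horizontal distance between plug_center and jar_mouth below 0.012 m and z of plug_center in the frame of jar_mouth below 0.0125 m and angle between plug_center's own z axis and vertical above 0.105 rad).
It fails at once if the fingers bear on the plug with more than 34 N while it is driven down from where it stood (horizontal distance between plug_center and jar_mouth below 0.012 m and z of plug_center in the frame of jar_mouth below 0.008 m and contact force between the fingers and plug above 34 N).
It fails at once if the grey-stoppered bottle is pushed more than 25 mm from where it stood or tipped over (distance of bottle_a from where it was at the start of the episode above 0.025 m or angle between bottle_a's own z axis and vertical above 0.35 rad).
It fails at once if the blue-stoppered bottle is pushed more than 25 mm from where it stood or tipped over (distance of bottle_b from where it was at the start of the episode above 0.025 m or angle between bottle_b's own z axis and vertical above 0.35 rad).
It fails at once if the screw cap is pushed more than 25 mm from where it stood or tipped over (distance of screw_cap from where it was at the start of the episode above 0.025 m or angle between screw_cap's own z axis and vertical above 0.35 rad).
It also fails if it takes over 72 s, if anything falls off the work surface, if the arm or the gripper's body presses on something with over 40 N, if the wrist force passes 120 N, or if a joint passes its speed limit or range.

## Working session

There is one attempt and no reset: what is moved stays moved. The work goes in short steps, Python scripts to look and compute and a tool call to move; the robot and the scene stay as the last step left them, time stands still between calls to the robot, and variables do not carry over. Pictures are saved under pics/ and viewed, and the job is handed in when it is done.

Besides the shell and the picture viewer there is one more tool, called after "Emit:" as a command line: name --pt "numbers of a row" for each row, then --argument value for the rest. jog_arm: Moves the arm, as the interface text tells. Its arguments: {"type":"object","properties":{"plan":{"type":"array","items":{"type":"array","items":{"type":"number"}}},"grip_force":{"type":"number"}},"required":["plan"]}

```bash
mkdir -p pics; cat > h.py <<'E'
import numpy as np, cv2
from bench import r
def snap(n,f):
    s=r.state(); p,d=r.camera(n); cv2.imwrite('pics/'+f+'.png',cv2.cvtColor(p,cv2.COLOR_RGB2BGR)); np.savez('pics/'+f+'.npz',p=p,d=d,tp=s['tool_pos'],er=s['eef_rot']); return s,p,d
E
python3 - <<'E'
from h import *
print(r.state())
for n in('scene','side','wrist'):
    snap(n,n+'0'); print(n,r.get_calibration(n))
E
```

```text
{'t': 0.0, 'joints': array([-1.49128352e+00,  3.81140810e-01,  1.29827910e+00, -2.45702234e-05,
        1.46358589e+00, -2.15309326e-01]), 'joint_vel': array([-1.59676834e-03,  2.76955955e-04, -2.31002670e-04, -5.06106514e-05,
        9.03645650e-05, -6.85902372e-04]), 'joint_torque': array([ 1.15179955e-03, -4.48455226e+01, -2.31277084e+01, -1.71426987e-04,
        4.73588487e-03,  2.18449651e-05]), 'tool_pos': array([ 159.77530486, -525.96359071,  230.73522624]), 'eef_rot': array([-3.14020691e+00, -2.78058464e-04,  2.94824588e-01]), 'contact_force': array([-0.14815927, -0.07977992,  1.09338107]), 'wrist_torque': array([-0.01571687, -0.02591844, -0.02892829]), 'gripper_width': 85.26299028889511}
scene {'intrinsics': array([[404.83290606,   0.        , 277.69152102],
       [  0.        , 404.83290606, 207.6200494 ],
       [  0.        ,   0.        ,   1.        ]]), 'k1': 0.023300371849138985, 'R': array([[-0.35260139,  0.93556572,  0.01972437],
       [ 0.49556232,  0.20456721, -0.84413876],
       [-0.79378224, -0.28786985, -0.53576179]]), 't': array([ 169.58656685, -191.3239138
[... 290 characters left out ...]
15093,  0.5413133 , -0.81148844],
       [ 0.31905911, -0.74618093, -0.58430754]]), 't': array([ 503.54532865,  207.64401126, 1178.50563891])}
wrist {'intrinsics': array([[317.81267746,   0.        , 278.07394189],
       [  0.        , 317.81267746, 204.86107159],
       [  0.        ,   0.        ,   1.        ]]), 'k1': -0.05983684433432794, 'hand_eye': array([[ 7.92862092e-04, -9.48032929e-01, -3.18171237e-01,
         8.12684113e+01],
       [ 9.99998854e-01,  3.41428689e-04,  1.47460075e-03,
        -2.35511691e-01],
       [-1.28933728e-03, -3.18172042e-01,  9.48032114e-01,
        -1.42425338e+02],
       [ 0.00000000e+00,  0.00000000e+00,  0.00000000e+00,
         1.00000000e+00]])}
```

View pics/scene0.png

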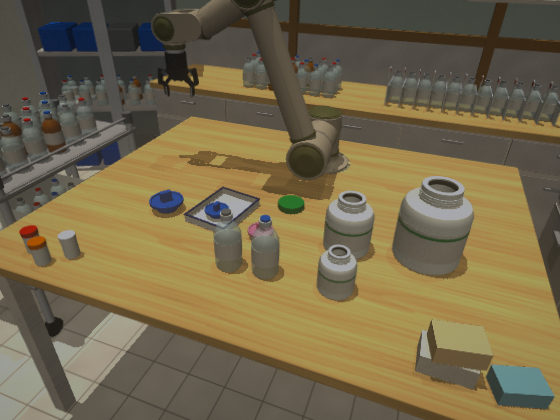

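View pics/side0.png

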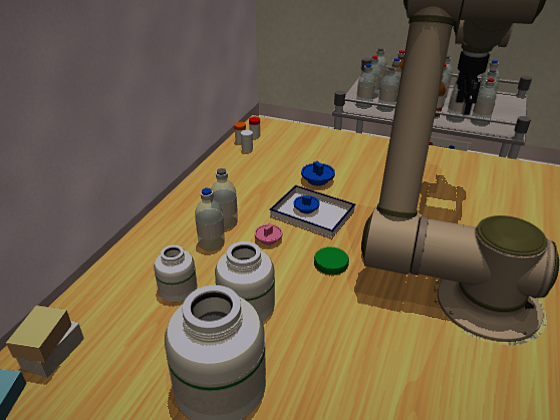

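View pics/wrist0.png

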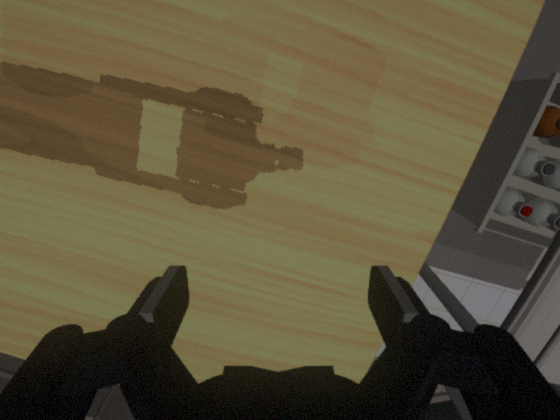

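The scene view shows the middle-sized jar with its mouth at about (351,201), and the smaller blue plug in the tray at (217,210). In the side view they are at (244,255) and (307,204). The larger blue plug and the pink plug are decoys. Next I measure from the point clouds.

```bash
cat >> h.py <<'E'
from scipy.spatial.transform import Rotation as Ro
def cloud(n,p,d,s=None,box=None):
    c=r.get_calibration(n);K=c['intrinsics']
    u0,v0,u1,v1=box or (0,0,560,420)
    vv,uu=np.mgrid[v0:v1,u0:u1]
    x=(uu-K[0,2])/K[0,0];y=(vv-K[1,2])/K[1,1]
    rd=np.hypot(x,y);q=rd.copy()
    for _ in range(20): q=rd/(1+c['k1']*q*q)
    f=np.where(rd>0,q/np.maximum(rd,1e-9),1)
    z=d[v0:v1,u0:u1]; P=np.stack([x*f*z,y*f*z,z],-1).reshape(-1,3).astype(float)
    ok=P[:,2]>0; C=p[v0:v1,u0:u1].reshape(-1,3)
    if n=='wrist':
        H=c['hand_eye'];P=P@H[:3,:3].T+H[:3,3]
        P=P@Ro.from_euler('xyz',s['eef_rot']).as_matrix().T+s['tool_pos']
    else: P=(P-c['t'])@c['R']
    return P[ok],C[ok]
def circ(xy):
    from scipy.optimize import least_squares
    m=np.median(xy,0)
    o=least_squares(lambda a:np.hypot(*(xy-a[:2]).T)-a[2],[*m,35],loss='soft_l1')
    return o.x
E
python3 - <<'E'
from h import *
for n,jb,pb in(('scene',(318,185,380,265),(195,195,240,225)),('side',(205,235,285,320),(285,185,330,220))):
    q=np.load(f'pics/{n}0.npz');p,d=q['p'],q['d']
    P,C=cloud(n,p,d,box=jb)
    print(n,'jar zmax',np.percentile(P[:,2],[50,90,97,99]))
    m=(P[:,2]>150)&(P[:,2]<175);print(m.sum(),P[m].min(0),P[m].max(0),circ(P[m][:,:2]))
    for z in range(60,130,20):
        k=abs(P[:,2]-z)<10; k&=P[:,0]<900
        if k.sum()>20: print(z,k.sum(),circ(P[k][:,:2]))
    P,C=cloud(n,p,d,box=pb)
    C=C.astype(int);b=(C[:,2]>C[:,0]+40)&(C[:,2]>C[:,1]+30)
    B=P[b];print('blue',len(B),B.min(0),B.max(0),np.median(B,0))
    k=abs(B[:,2]-26)<7;print('flange',k.sum(),B[k].min(0),B[k].max(0))
    k=B[:,2]>38;print('bar',B[k].round(0).tolist())
E
```

```text
scene jar zmax [ 73.74856898 142.04005834 164.83417136 166.70069917]
383 [482.38115288 185.93537285 150.0687721 ] [557.45207008 261.18171003 169.11489926] [523.86748085 223.94226322  31.77800148]
60 277 [518.31723336 223.23935222  66.07279928]
80 311 [519.55833608 223.35940026  65.395551  ]
100 643 [642.78004156 226.94735675  72.52788178]
120 642 [635.93218142 243.68608506  73.34079673]
blue 185 [ 455.81931899 -230.55535234    2.28752585] [710.14883202 -59.96433794 172.6653952 ] [ 525.50940238 -194.68875509   27.22898254]
flange 162 [ 479.21889711 -230.55535234   23.24617808] [ 558.19118802 -160.9501229    32.81037629]
bar [[509.0, -199.0, 49.0], [513.0, -193.0, 52.0], [507.0, -193.0, 49.0], [516.0, -199.0, 49.0], [512.0, -197.0, 47.0], [514.0, -193.0, 49.0], [516.0, -188.0, 52.0], [519.0, -201.0, 46.0], [522.0, -196.0, 49.0], [519.0, -194.0, 48.0], [519.0, -190.0, 49.0], [526.0, -200.0, 47.0], [530.0, -195.0, 51.0], [529.0, -192.0, 51.0], [528.0, -189.0, 51.0], [533.0, -197.0, 48.0], [533.0, -193.0, 49.0], [529.0, -192.0, 47.0], [529.0, -200.0, 41.0], [532.0, -198.0, 40.0], [707.0, 
[... 845 characters left out ...]
.0, 51.0], [519.0, -197.0, 48.0], [515.0, -195.0, 50.0], [513.0, -196.0, 50.0], [511.0, -200.0, 48.0], [508.0, -200.0, 49.0], [529.0, -190.0, 46.0], [526.0, -190.0, 47.0], [524.0, -193.0, 45.0], [519.0, -188.0, 50.0], [517.0, -190.0, 49.0], [515.0, -194.0, 47.0], [511.0, -191.0, 51.0], [508.0, -192.0, 50.0], [506.0, -195.0, 49.0], [530.0, -192.0, 41.0], [525.0, -198.0, 39.0], [520.0, -191.0, 45.0], [517.0, -190.0, 46.0], [513.0, -189.0, 47.0], [510.0, -188.0, 49.0], [508.0, -191.0, 47.0], [505.0, -192.0, 48.0], [524.0, -184.0, 44.0], [524.0, -194.0, 38.0], [520.0, -191.0, 41.0], [506.0, -187.0, 47.0], [519.0, -190.0, 38.0], [513.0, -189.0, 40.0], [510.0, -188.0, 42.0], [508.0, -194.0, 39.0]]
```

```bash
python3 - <<'E'
from h import *
A=[]
for n,pb in(('scene',(195,195,240,225)),('side',(285,185,330,220))):
    q=np.load(f'pics/{n}0.npz');p,d=q['p'],q['d']
    P,C=cloud(n,p,d,box=pb);C=C.astype(int);b=(C[:,2]>C[:,0]+40)&(C[:,2]>C[:,1]+30)
    B=P[b&(P[:,2]>45)&(P[:,2]<56)];A.append(B[:,:2])
    v=B[:,:2]-B[:,:2].mean(0);w,e=np.linalg.eigh(v.T@v);print(n,B.mean(0),np.sqrt(w/len(v)),np.arctan2(e[1,1],e[0,1]))
    for nm,bx in (dict(scene={'a':(212,205,243,272),'b':(250,215,281,280),'cap':(275,193,308,215)},side={'a':(210,168,238,225),'b':(194,187,224,250),'cap':(312,245,350,275)})[n]).items():
        P,C=cloud(n,p,d,box=bx);zr=(5,30) if nm=='cap' else (30,175)
        k=(P[:,2]>zr[0])&(P[:,2]<zr[1]);print(nm,np.median(P[k],0),P[k][:,2].max())
E
```

```text
scene [ 520.68203119 -194.47118775   49.0788427 ] [3.65887086 8.01403773] -3.078593960886781
a [737.08750454 -43.01856937 100.87241457] 173.43395994218255
b [728.85431539  56.61236233 102.74100566] 173.66745361666926
cap [391.96549883  10.61180425  22.51899835] 26.43238831597215
side [ 517.17571819 -193.70283157   48.2791649 ] [4.02740045 7.83731125] 2.9986025613478664
a [691.49793202 -30.4191483  111.87501881] 173.8245157601058
b [696.38446126  62.61818717 103.44011783] 174.29769157412971
cap [375.56351326  15.41781588  21.49742813] 27.452882448432376
```

Emit:
jog_arm --pt "44 -21.3 0 0.06 0" --pt "44 -18.5 0 0.06 0" --pt "44 -16 0 0.06 0" --pt "44 -13 0 0.06 0" --pt "44 -10 0 0.055 0"

```text
t: 0.65
tool_pos: [361.8, -409.6, 231.5]
eef_rot: [-3.141, 0.0, -0.003]
contact_force: [-0.1, -1.4, 1.3]
gripper_width: 85.0
```

Emit:
jog_arm --pt "27 -36 -12 0 0" --pt "27 -36 -12 0 0" --pt "27 -36 -12 0 0" --pt "27 -36 -12 0 0" --pt "27 -36 -12 0 0" --pt "22 -36 -12 0 0" --pt "0 0 0 0 0"

```text
t: 1.35
tool_pos: [519.5, -191.4, 304.7]
eef_rot: [3.141, -0.003, 0.005]
contact_force: [-1.1, -0.5, 0.8]
gripper_width: 85.7
```

```bash
python3 - <<'E'
from h import *
s,p,d=snap('wrist','w1');print(s['tool_pos'],s['eef_rot'])
P,C=cloud('wrist',p,d,s);C=C.astype(int);b=(C[:,2]>C[:,0]+30)&(C[:,2]>C[:,1]+25)
P=P[b];print(P.min(0),P.max(0))
B=P[(P[:,2]>44)&(P[:,2]<56)][:,:2]
print(len(B),B.mean(0),cv2.minAreaRect(B.astype(np.float32)))
F=P[(P[:,2]>18)&(P[:,2]<33)][:,:2]
print(len(F),cv2.minEnclosingCircle(F.astype(np.float32)),F.min(0),F.max(0))
E
```

```text
[ 519.49653808 -191.35505173  304.73941004] [ 3.14113621e+00 -2.64643139e-03  5.31144573e-03]
[ 473.78734156 -419.39583357    1.65057399] [ 602.54577587 -129.50240296   67.07318211]
144 [ 518.94408507 -206.9393246 ] ((527.2477416992188, -282.22381591796875), (33.06983184814453, 183.9084014892578), 9.44007396697998)
5356 ((563.2210693359375, -271.1446228027344), 146.99996948242188) [ 480.80849617 -415.1021467 ] [ 602.54577587 -129.50240296]
```

View pics/w1.png

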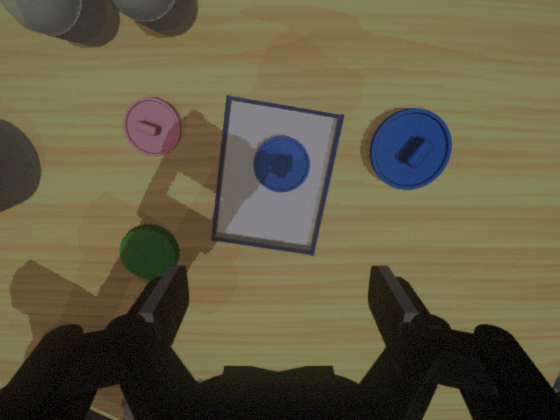

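The wrist view shows the tray with the small plug at about (281,163). My negative tz raised the tool, because tool z points down. I'll lower it and re-measure.

Emit:
jog_arm --pt "0 1 45 0 0" --pt "0 1 45 0 0" --pt "0 0 45 0 0" --pt "0 0 20 0 0" --pt "0 0 0 0 0"

```text
t: 1.9
tool_pos: [515.5, -197.3, 145.1]
eef_rot: [-3.138, 0.006, -0.002]
contact_force: [0.6, 0.9, -0.7]
gripper_width: 85.2
```

```bash
python3 - <<'E'
from h import *
s,p,d=snap('wrist','w2');print(s['tool_pos'],s['eef_rot'])
P,C=cloud('wrist',p,d,s);C=C.astype(int);b=(C[:,2]>C[:,0]+25)&(C[:,2]>C[:,1]+20)&(np.hypot(P[:,0]-519,P[:,1]+194)<45)
P=P[b];print(P.min(0),P.max(0))
B=P[(P[:,2]>45)&(P[:,2]<56)]
print(len(B),B.mean(0),cv2.minAreaRect(B[:,:2].astype(np.float32)))
v=B[:,:2]-B[:,:2].mean(0);w,e=np.linalg.eigh(v.T@v);print(np.sqrt(w/len(v)),np.arctan2(e[1,1],e[0,1]))
F=P[(P[:,2]>22)&(P[:,2]<33)]
print(len(F),F.mean(0),cv2.minEnclosingCircle(F[:,:2].astype(np.float32)),F.min(0),F.max(0))
E
```

```text
[ 515.49010191 -197.26778886  145.13829082] [-3.13787981e+00  6.08291766e-03 -1.60577508e-03]
[ 480.02983372 -233.20013204   22.45711714] [ 555.53404516 -158.67249523   50.28499643]
451 [ 518.95527555 -196.35729706   48.41825183] ((518.5145263671875, -196.28445434570312), (25.276243209838867, 11.294793128967285), 0.25086912512779236)
[3.3804387  7.22838469] -3.1303255460122434
5297 [ 519.00852684 -196.45993838   25.65152856] ((517.7398681640625, -196.03350830078125), 38.072261810302734) [ 480.02983372 -233.20013204   22.45711714] [ 555.53404516 -158.67249523   32.94639751]
```

View pics/w2.png

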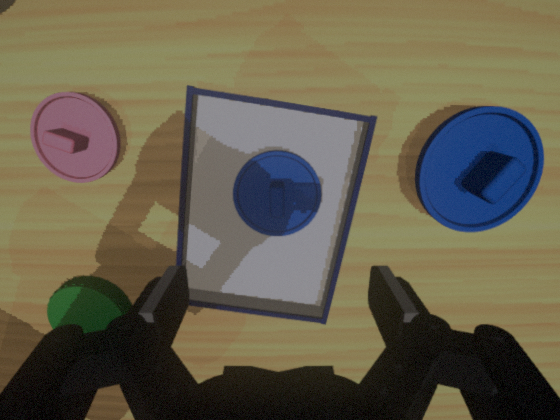

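Emit:
jog_arm --pt "3 -1 30 0 0" --pt "0 0 30 0 0" --pt "0 0 30 0 0" --pt "0 0 0 0 0" --pt "0 0 0 0 0"

```text
t: 2.45
tool_pos: [521.1, -197.0, 60.0]
eef_rot: [3.14, -0.002, -0.001]
contact_force: [0.2, 0.0, 1.4]
gripper_width: 85.2
```

```bash
python3 - <<'E'
from h import *
for i in range(3):
    s,p,d=snap('wrist','w3%d'%i);print(s['tool_pos'],s['eef_rot'],s['contact_force'])
print(s['joints'])
P,C=cloud('wrist',p,d,s);C=C.astype(int);b=(C[:,2]>C[:,0]+25)&(C[:,2]>C[:,1]+20)&(np.hypot(P[:,0]-519,P[:,1]+196)<45)
P=P[b];B=P[(P[:,2]>45)&(P[:,2]<56)]
print(len(B),B.mean(0),cv2.minAreaRect(B[:,:2].astype(np.float32)))
E
```

```text
[ 521.09415698 -196.98286821   60.03290582] [ 3.14040090e+00 -1.76881739e-03 -6.22462484e-04] [0.15843588 0.04703872 1.43764179]
[ 521.38909515 -197.07978632   60.53702995] [ 3.13962500e+00 -2.98909257e-03 -5.44730472e-04] [-0.6368617   0.01632292 -0.92915667]
[ 521.40548235 -196.98088927   60.62169611] [ 3.13942656e+00 -3.31810523e-03 -3.97115377e-04] [ 0.7287613  -0.08072026  0.43212503]
[-5.73607038e-01  5.71635905e-01  1.51915909e+00 -2.35205599e-05
  1.04683517e+00  9.97601725e-01]
906 [ 519.28550984 -195.97784271   48.40204518] ((518.3963012695312, -195.8345947265625), (25.86164093017578, 11.488210678100586), 0.445400595664978)
```

View pics/w32.png

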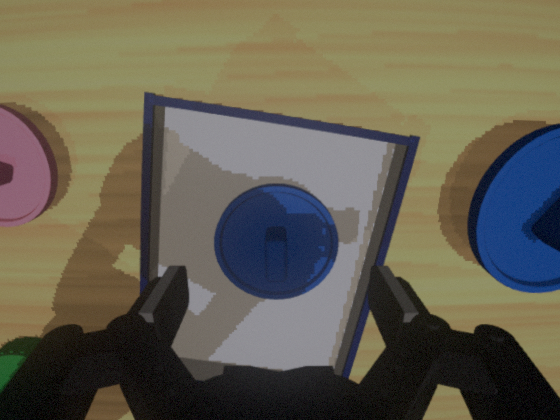

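The plug's bar is at (276,255), between the jaws, with small offsets. I'll correct those, descend and grip.

Emit:
jog_arm --pt "-2.5 -1 15 0 0" --pt "0 0 17 0 0" --pt "0 0 0 0 0" --pt "0 0 0 0 255" --pt "0 0 0 0 255" --pt "0 0 0 0 255" --pt "0 0 0 0 255" --pt "0 0 0 0 255" --grip_force 60

```text
t: 3.4
tool_pos: [518.0, -195.2, 26.6]
eef_rot: [3.141, -0.0, -0.0]
contact_force: [-0.5, -3.3, 1.7]
gripper_width: 12.0
```

Emit:
jog_arm --pt "0 0 0 0 255" --pt "0 0 0 0 255" --pt "0 0 0 0 255"

```text
t: 3.7
tool_pos: [518.1, -195.3, 26.7]
eef_rot: [3.141, -0.001, -0.0]
contact_force: [-0.6, -0.4, 5.9]
gripper_width: 10.6
```

Emit:
jog_arm --pt "0 0 -15 0 255" --pt "0 0 -40 0 255" --pt "0 0 -45 0 255" --pt "0 0 -45 0 255" --pt "0 0 -45 0 255" --pt "0 0 -45 0 255" --pt "0 0 0 0 255"

```text
t: 4.4
tool_pos: [519.3, -195.9, 267.1]
eef_rot: [3.136, -0.009, 0.0]
contact_force: [-0.2, 1.1, -0.9]
gripper_width: 10.7
```

Emit:
jog_arm --pt "0 -40 0 0 255" --pt "0 -45 0 0 255" --pt "0 -45 0 0 255" --pt "0 -45 0 0 255" --pt "0 -45 0 0 255" --pt "0 -40 0 0 255" --pt "0 -30 0 0 255" --pt "0 0 0 0 255"

```text
t: 5.2
tool_pos: [517.2, 98.0, 260.2]
eef_rot: [-3.141, 0.002, 0.004]
contact_force: [-0.4, -0.8, -1.0]
gripper_width: 10.5
```

```bash
python3 - <<'E'
from h import *
print(r.state())
for n in('wrist','scene','side'): s,p,d=snap(n,n+'4')
E
```

```text
{'t': 5.2, 'joints': array([-3.81999511e-02,  3.20029772e-01,  1.30597109e+00,  7.75718131e-04,
        1.51757078e+00,  1.52855014e+00]), 'joint_vel': array([-0.07041962, -0.0002852 ,  0.0029335 , -0.02544462, -0.0029052 ,
       -0.05413904]), 'joint_torque': array([  2.20527358, -42.65867114, -24.06221509,   0.21972719,
         0.06047734,   0.51490506]), 'tool_pos': array([517.16245248,  98.02019706, 260.23088745]), 'eef_rot': array([-3.14073523e+00,  1.94452737e-03,  4.00503595e-03]), 'contact_force': array([-0.41711933, -0.83293557, -0.9926818 ]), 'wrist_torque': array([ 0.00805565,  0.00507055, -0.04107395]), 'gripper_width': 10.492307529021243}
```

View pics/wrist4.png

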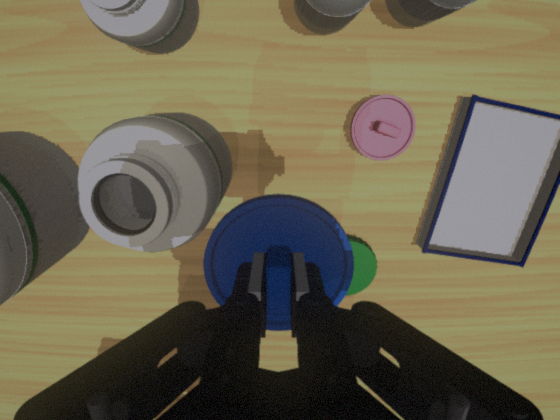

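View pics/scene4.png

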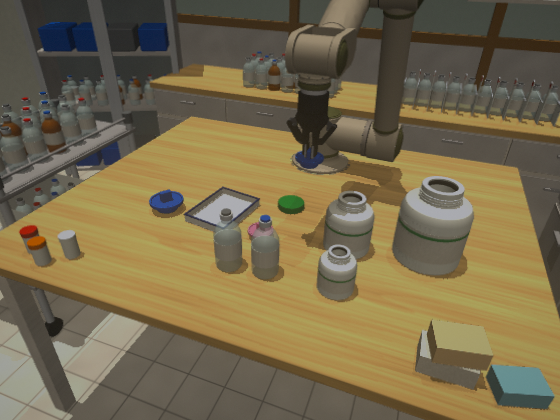

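View pics/side4.png

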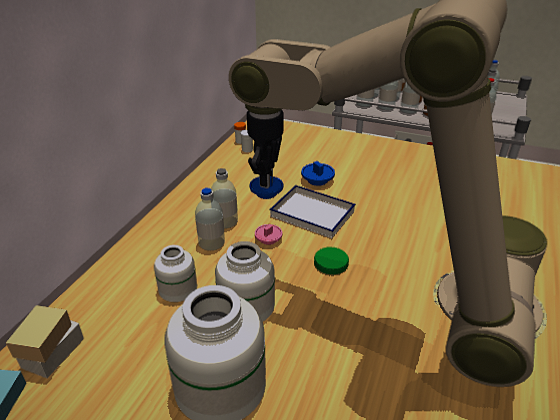

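The plug is held and the jar mouth shows at (124,197) in the wrist view. I'll measure both in this one frame.

```bash
cat > m.py <<'E'
from h import *
import sys
def meas(s,p,d):
    P,C=cloud('wrist',p,d,s);C=C.astype(int)
    k=(abs(P[:,2]-165)<6)&(np.hypot(P[:,0]-518,P[:,1]-223)<50)
    J=P[k]
    from scipy.optimize import least_squares
    # annulus: fit by outer and inner radii 37/26.5
    def cost(a):
        q=np.hypot(J[:,0]-a[0],J[:,1]-a[1]); return np.maximum(0,q-37)+np.maximum(0,26.5-q)
    o=least_squares(cost,[518,223]).x if len(J)>50 else None
    print('jar',len(J),np.median(J,0),o, J.min(0),J.max(0))
    # plug flange/rim
    b=(C[:,2]>C[:,0]+25)&(C[:,2]>C[:,1]+20)&(np.hypot(P[:,0]-s['tool_pos'][0],P[:,1]-s['tool_pos'][1])<50)&(abs(P[:,2]-s['tool_pos'][2])<12)
    B=P[b]
    A=np.c_[B[:,:2],np.ones(len(B))];q=np.hypot(*(B[:,:2]-B[:,:2].mean(0)).T)
    h=cv2.convexHull(B[:,:2].astype(np.float32))[:,0]
    print('plug',len(B),np.median(B,0),'hullcirc',circ(h),cv2.minEnclosingCircle(h))
    fl=B[np.hypot(B[:,0]-circ(h)[0],B[:,1]-circ(h)[1])<32]
    fl=fl[abs(fl[:,2]-np.median(fl[:,2]))<4]
    c=np.linalg.lstsq(np.c_[fl[:,:2],np.ones(len(fl))],fl[:,2],rcond=None)[0];print('flange slope',c[:2],'z',np.median(fl[:,2]))
if __name__=='__main__':
    s,p,d=snap('wrist',sys.argv[1]);print(s['tool_pos'],s['eef_rot'],s['contact_force']);meas(s,p,d)
E
python3 m.py w5; python3 - <<'E'
from m import *
for f in('wrist4','w5'):
    q=np.load(f'pics/{f}.npz');meas(dict(tool_pos=q['tp'],eef_rot=q['er']),q['p'],q['d'])
E
```

```text
[517.80497536  94.44612035 260.56307205] [ 3.14136275e+00  1.35447831e-03 -2.51437700e-04] [ 0.66160643  0.41394406 -1.21675202]
jar 3697 [519.7276137  223.30049696 164.3759399 ] [517.80612047 221.3451964 ] [480.2371548  185.45439275 159.00268646] [554.46409907 259.76699733 167.30822458]
plug 9378 [530.87801958  94.30951364 259.22204515] hullcirc [517.81839276  94.22816195  37.60872811] ((517.6570434570312, 94.12677001953125), 38.08706283569336)
flange slope [-0.00259198 -0.00447313] z 258.90527245944236
jar 3713 [519.75506647 223.48828217 164.39494018] [517.79864252 221.3685689 ] [480.49476016 185.49987446 159.00059606] [554.48057474 259.25889191 166.79095254]
plug 9358 [530.1782782   97.72706067 258.86845067] hullcirc [517.03689416  97.85743892  37.70685012] ((516.9955444335938, 97.97184753417969), 38.0303840637207)
flange slope [-0.0040894  -0.00315832] z 258.5562744136279
jar 3697 [519.7276137  223.30049696 164.3759399 ] [517.80612047 221.3451964 ] [480.2371548  185.45439275 159.00268646] [554.46409907 259.76699733 167.30822458]
plug 9378 [530.87801958  94.30951364 259.22204515] hullcirc [517.81839276  94.22816195  37.60872811] ((517.6570434570312, 94.12677001953125), 38.08706283569336)
flange slope [-0.00259198 -0.00447313] z 258.90527245944236
```

```bash
cat > m2.py <<'E'
from h import *
from scipy.optimize import least_squares
def jarfit(s,p,d):
    P,C=cloud('wrist',p,d,s)
    k=(abs(P[:,2]-165)<4)&(np.hypot(P[:,0]-518,P[:,1]-222)<41)
    J=P[k]; c=np.array([518,222.])
    for it in range(5):
        a=np.arctan2(J[:,1]-c[1],J[:,0]-c[0]);q=np.hypot(*(J[:,:2]-c).T)
        bins=((a+np.pi)/(2*np.pi)*48).astype(int)
        o=[];i=[]
        for b in range(48):
            m=np.where(bins==b)[0]
            if len(m)<15: continue
            ss=m[np.argsort(q[m])]; o.append(J[ss[-2],:2]); i.append(J[ss[1],:2])
        co=circ(np.array(o)); ci=circ(np.array(i)); c=co[:2]
    print('outer',co,'inner',ci,len(o),'z',np.median(J[:,2]))
E
python3 - <<'E'
from m2 import *
for f in('wrist4','w5'):
    q=np.load(f'pics/{f}.npz');jarfit(dict(tool_pos=q['tp'],eef_rot=q['er']),q['p'],q['d'])
E
```

```text
outer [517.56469976 222.07730046  36.66307726] inner [517.5276914  221.64137622  26.18127299] 48 z 164.53009481175866
outer [517.55582189 222.01047612  36.75546091] inner [517.6970614  221.71304518  26.34512327] 48 z 164.50167215395723
```

Emit:
jog_arm --pt "0 -30 5 0 255" --pt "0 -40 10 0 255" --pt "0 -35 10 0 255" --pt "0 -22.5 10 0 255" --pt "0 0 10 0 255" --pt "0 0 0 0 255" --pt "0 0 0 0 255" --pt "0 0 0 0 255"

```text
t: 6.2
tool_pos: [518.5, 221.2, 217.0]
eef_rot: [-3.142, -0.001, -0.002]
contact_force: [0.6, 0.5, -0.6]
gripper_width: 10.7
```

```bash
python3 - <<'E'
from m import *
for n in('scene','side','wrist'): s,p,d=snap(n,n+'6')
print(s['tool_pos'],s['eef_rot'],s['contact_force'])
meas(s,p,d)
E
```

```text
[518.35570288 221.58222609 216.92756597] [-3.14142716e+00 -1.06179797e-03 -1.46539069e-03] [ 0.25062004  1.58239272 -0.94318466]
jar 1779 [545.21650853 223.34629747 164.56300969] [517.08186312 222.1513447 ] [525.71288249 188.12658892 159.0269321 ] [554.71194978 258.26771766 167.14742001]
plug 9459 [531.58017221 220.96928018 215.60712963] hullcirc [518.30592201 221.35627289  37.74256104] ((518.1428833007812, 221.35214233398438), 38.173828125)
flange slope [-0.00121059 -0.00439364] z 215.28650823754674
```

View pics/side6.png

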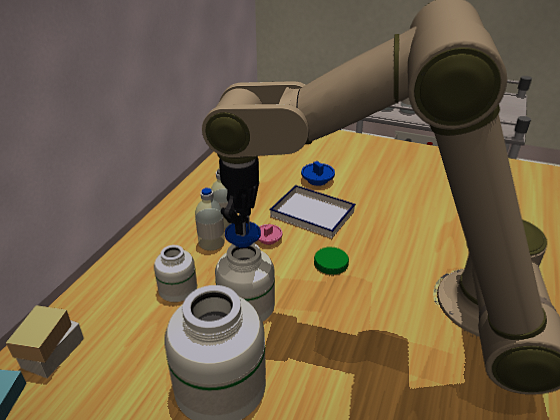

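View pics/scene6.png

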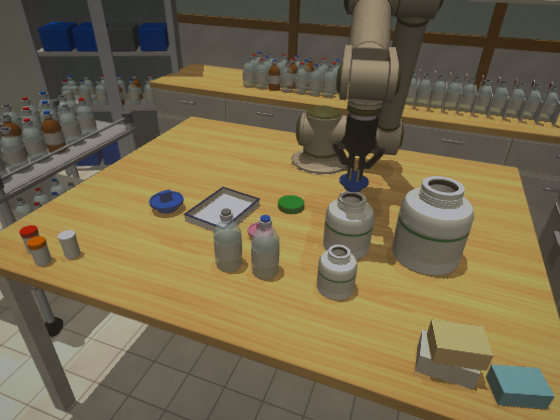

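View pics/wrist6.png

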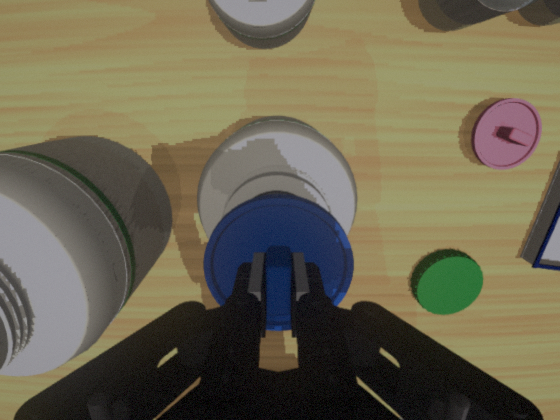

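```bash
python3 - <<'E'
from m2 import *
def arc(f):
    q=np.load(f'pics/{f}.npz');s=dict(tool_pos=q['tp'],eef_rot=q['er'])
    P,C=cloud('wrist',q['p'],q['d'],s);J=P[(abs(P[:,2]-165)<4)&(np.hypot(P[:,0]-518,P[:,1]-222)<41)]
    c=np.array([518,222.])
    for _ in range(6):
        a=np.arctan2(J[:,1]-c[1],J[:,0]-c[0]);qq=np.hypot(*(J[:,:2]-c).T);b=((a+np.pi)/(2*np.pi)*60).astype(int);o=[]
        for i in range(60):
            m=np.where((b==i))[0]
            if len(m)>20 and qq[m].max()>34: o.append(J[m[np.argsort(qq[m])[-2]],:2])
        o=np.array(o);x=least_squares(lambda z:np.hypot(*(o-z).T)-36.7,c,loss='soft_l1').x;c=x
    print(f,len(o),x)
for f in('wrist4','w5','wrist6'):arc(f)
# body shoulder from wrist6
E
```

```text
wrist4 60 [517.5772632  222.07114428]
w5 60 [517.53410354 222.02493932]
wrist6 23 [517.94684217 222.23447974]
```

Emit:
jog_arm --pt "-0.4 -0.6 12 0 255" --pt "0 0 12 0 255" --pt "0 0 7 0 255" --pt "0 0 0 0 255" --pt "0 0 0 0 255"

```text
t: 6.85
tool_pos: [517.7, 222.9, 185.4]
eef_rot: [-3.142, -0.0, -0.0]
contact_force: [0.4, -0.6, -1.2]
gripper_width: 10.8
```

```bash
python3 - <<'E'
from m import *
for i in range(2):
    s,p,d=snap('wrist','w7%d'%i);print(s['tool_pos'],s['eef_rot'],s['contact_force'],s['wrist_torque']);meas(s,p,d)
E
```

```text
[517.71326668 222.93220283 185.44909098] [-3.14157101e+00 -2.72263798e-05 -2.53317371e-04] [ 0.39853752 -0.57365213 -1.17589844] [-0.00959886 -0.04851256  0.02849928]
jar 856 [550.80140354 222.2655764  164.15462714] [518.0567601 222.5627959] [535.33271556 190.47967258 159.0022552 ] [554.80693166 254.04146087 166.24161822]
plug 9529 [530.90786323 222.34331157 184.11345126] hullcirc [517.70742028 222.7470878   37.69388367] ((517.5117797851562, 222.9930419921875), 38.2248420715332)
flange slope [-0.00252323 -0.00462906] z 183.77165362684946
[517.81603269 222.96758967 185.73402063] [-3.14149882e+00 -7.07834997e-04 -2.18178115e-04] [ 0.20956189 -0.29337342 -0.45255448] [ 0.03263575  0.02795567 -0.01583458]
jar 851 [550.87381096 222.3021504  164.25141987] [518.19241822 222.88124462] [535.68094344 190.63466944 159.00665373] [554.83796745 254.04812956 166.28235422]
plug 9521 [530.96789344 222.37841636 184.41088136] hullcirc [517.68815276 222.71212884  37.74985363] ((517.489990234375, 222.7256317138672), 38.30432891845703)
flange slope [-0.00091395 -0.00428784] z 184.08414078262533
```

Emit:
jog_arm --pt "0 0 1 0 255" --pt "0 0 1 0 255" --pt "0 0 0 0 255"

```text
t: 7.25
tool_pos: [517.5, 223.0, 183.3]
eef_rot: [3.142, 0.0, -0.0]
contact_force: [0.4, -0.5, -0.8]
gripper_width: 11.1
```

Emit:
jog_arm --pt "0 0 1 0 255" --pt "0 0 1 0 255" --pt "0 0 0 0 255"

```text
t: 7.55
tool_pos: [517.6, 222.9, 181.2]
eef_rot: [3.142, 0.0, -0.0]
contact_force: [0.1, 0.1, -1.4]
gripper_width: 11.0
```

Emit:
jog_arm --pt "0 0.4 0.7 0 255" --pt "0 0 0.7 0 255" --pt "0 0 0 0 255"

```text
t: 7.85
tool_pos: [517.7, 222.7, 180.0]
eef_rot: [-3.141, -0.0, -0.0]
contact_force: [0.6, 1.2, -0.3]
gripper_width: 10.8
```

Emit:
jog_arm --pt "0 0 0.7 0 255" --pt "0 0 0 0 255"

```text
t: 8.05
tool_pos: [517.8, 222.7, 179.4]
eef_rot: [-3.141, -0.001, -0.0]
contact_force: [1.2, 1.4, 0.2]
gripper_width: 10.3
```

Emit:
jog_arm --pt "0 0 0.7 0 255" --pt "0 0 0 0 255"

```text
t: 8.25
tool_pos: [517.8, 222.7, 178.8]
eef_rot: [-3.141, -0.001, -0.0]
contact_force: [1.0, 2.8, 1.5]
gripper_width: 11.1
```

Emit:
jog_arm --pt "0.2 -0.4 0.7 0 255" --pt "0 0 0 0 255"

```text
t: 8.45
tool_pos: [517.9, 222.8, 178.1]
eef_rot: [3.141, -0.0, -0.0]
contact_force: [0.6, -0.1, 5.4]
gripper_width: 11.0
```

Emit:
jog_arm --pt "0 0 0.7 0 255" --pt "0 0 0 0 255"

```text
t: 8.65
tool_pos: [517.9, 222.9, 177.7]
eef_rot: [3.142, -0.001, -0.0]
contact_force: [-1.0, 0.2, 6.9]
gripper_width: 10.9
```

Emit:
jog_arm --pt "0 0 0.7 0 255" --pt "0 0 0 0 255"

```text
t: 8.85
tool_pos: [517.9, 222.9, 177.4]
eef_rot: [3.142, -0.001, -0.0]
contact_force: [-1.2, -0.3, 9.5]
gripper_width: 10.8
```

Emit:
jog_arm --pt "0 0 0.8 0 255" --pt "0 0 0 0 255"

```text
t: 9.05
tool_pos: [517.9, 222.9, 177.0]
eef_rot: [3.142, -0.002, -0.0]
contact_force: [-2.3, -1.2, 11.8]
gripper_width: 10.9
```

Emit:
jog_arm --pt "0 0 0.8 0 255" --pt "0 0 0 0 255"

```text
t: 9.25
tool_pos: [517.9, 222.9, 176.7]
eef_rot: [-3.142, -0.002, -0.0]
contact_force: [-4.1, -0.5, 15.6]
gripper_width: 10.8
```

Emit:
jog_arm --pt "0 0 0.8 0 255" --pt "0 0 0 0 255"

```text
t: 9.45
tool_pos: [518.0, 222.9, 176.3]
eef_rot: [-3.141, -0.003, -0.0]
contact_force: [-4.6, -0.2, 18.2]
gripper_width: 10.7
```

Emit:
jog_arm --pt "-0.7 0 0.7 0 255" --pt "0 0 0 0 255"

```text
t: 9.65
tool_pos: [517.9, 222.9, 176.1]
eef_rot: [-3.141, -0.005, -0.0]
contact_force: [-3.0, -1.3, 20.7]
gripper_width: 11.0
```

```bash
python3 m.py w8; python3 -c "
from h import *
s=r.state();print(s['tool_pos'],s['eef_rot'],s['contact_force'],s['wrist_torque'])"
```

```text
[517.88636883 222.9125653  176.14387684] [-3.14122346e+00 -4.78852027e-03 -1.85971250e-04] [-3.03844307 -1.31348388 20.65084873]
jar 390 [552.51481938 221.78487569 162.83944418] [520.31017842 221.0670007 ] [539.09249847 192.77180659 159.0713302 ] [554.70141652 250.78919126 170.9821141 ]
plug 9528 [531.03247718 222.32401316 174.92119907] hullcirc [517.76470521 222.66458388  37.76278655] ((517.5560913085938, 222.94686889648438), 38.22080993652344)
flange slope [ 0.00290205 -0.00383993] z 174.590636641261
[517.88283291 222.90667024 176.14543351] [-3.14124101e+00 -4.73882771e-03 -2.13118022e-04] [-3.40118771 -1.13802618 21.06854263] [-0.23949531  0.50398091  0.04671716]
```

Emit:
jog_arm --pt "0 0 -1.5 0 255" --pt "0 0 -1.5 0 255" --pt "0 0 0 0 255"

```text
t: 10.0
tool_pos: [517.7, 222.9, 176.4]
eef_rot: [-3.142, -0.002, -0.0]
contact_force: [3.5, 1.0, 2.6]
gripper_width: 10.6
```

Emit:
jog_arm --pt "0.5 0 -0.3 0 255" --pt "0 0 0 0 255" --pt "0 0 0 0 150" --pt "0 0 0 0 80" --pt "0 0 0 0 0" --pt "0 0 0 0 0" --pt "0 0 0 0 0"

```text
t: 10.7
tool_pos: [517.4, 222.9, 176.6]
eef_rot: [3.142, 0.0, -0.0]
contact_force: [-0.6, -0.4, 0.7]
gripper_width: 81.9
```

Emit:
jog_arm --pt "0 0 -10 0 0" --pt "0 0 -25 0 0" --pt "0 0 -25 0 0" --pt "0 0 0 0 0" --pt "0 0 0 0 0"

```text
t: 11.2
tool_pos: [517.5, 223.0, 237.1]
eef_rot: [-3.141, -0.001, -0.0]
contact_force: [-0.8, -0.6, -1.4]
gripper_width: 85.4
```

```bash
cat > m3.py <<'E'
from h import *
import sys
def plug(f,zc=175):
    s,p,d=snap('wrist',f);print('t',s['t'],s['tool_pos'].round(2),s['eef_rot'].round(4),s['contact_force'].round(2),s['gripper_width'].round(1))
    P,C=cloud('wrist',p,d,s);C=C.astype(int)
    b=(C[:,2]>C[:,0]+25)&(C[:,2]>C[:,1]+20)&(np.hypot(P[:,0]-518,P[:,1]-222.5)<45)&(abs(P[:,2]-zc)<12)
    B=P[b];h=cv2.convexHull(B[:,:2].astype(np.float32))[:,0];c=circ(h);q=np.hypot(*(B[:,:2]-c[:2]).T)
    print('plug',len(B),'circ',c.round(2))
    def plane(M):
        for _ in range(3):
            A=np.c_[M[:,:2]-c[:2],np.ones(len(M))];x=np.linalg.lstsq(A,M[:,2],rcond=None)[0];e=M[:,2]-A@x;M=M[abs(e)<1.5]
        return x.round(4),len(M),e.std().round(2)
    print('flange',plane(B[(q>17)&(q<32)]),'rim',plane(B[(q>35)&(q<37.5)]))
    J=P[(abs(P[:,2]-165)<3)&(np.hypot(P[:,0]-518,P[:,1]-222.5)<38)]
    print('neck',len(J),np.median(J[:,2]) if len(J) else '')
    return s,P,C,c
if __name__=='__main__': plug(sys.argv[1])
E
python3 m3.py w9
```

```text
Traceback (most recent call last):
  File "m3.py", line 17, in <module>
    if __name__=='__main__': plug(sys.argv[1])
                             ~~~~^^^^^^^^^^^^^
  File "m3.py", line 4, in plug
    s,p,d=snap('wrist',f);print('t',s['t'],s['tool_pos'].round(2),s['eef_rot'].round(4),s['contact_force'].round(2),s['gripper_width'].round(1))
                                                                                                                    ^^^^^^^^^^^^^^^^^^^^^^^^
AttributeError: 'float' object has no attribute 'round'
```

View pics/w9.png

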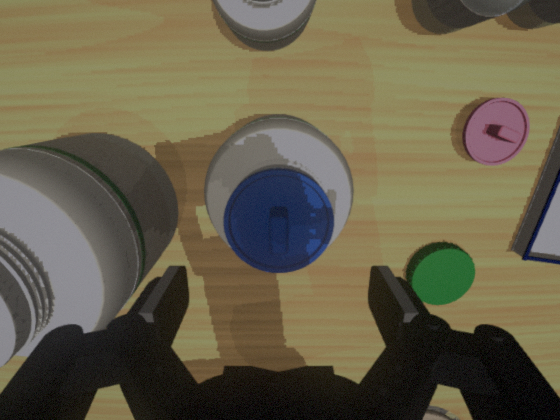

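The plug stands alone in the mouth, centred at about (279,220) in the wrist view.

```bash
sed -i "s/,s\['gripper_width'\].round(1)/,round(float(s['gripper_width']),1)/" m3.py; python3 m3.py w10
```

```text
t 11.25 [517.29 222.93 236.35] [ 3.1415e+00  6.0000e-04 -1.0000e-04] [-0.46  0.47  0.57] 85.4
plug 7946 circ [517.83 222.54  37.57]
flange (array([ 3.000000e-03, -4.600000e-03,  1.748704e+02]), 4280, np.float64(0.58)) rim (array([ 2.60000e-03, -4.60000e-03,  1.78152e+02]), 1097, np.float64(0.56))
neck 69 163.3397345161673
```

```bash
python3 - <<'E'
from h import *
for n,bx in(('scene',(390,175,475,275)),('side',(160,285,270,415))):
    q=np.load(f'pics/{n}0.npz');P,C=cloud(n,q['p'],q['d'],box=bx)
    P=P[P[:,1]>300]
    for z in range(60,240,20):
        k=abs(P[:,2]-z)<10
        if k.sum()>30: print(n,z,k.sum(),circ(P[k][:,:2]).round(0),P[k][:,1].min().round(0))
    print(P[:,2].max())
E
```

```text
scene 60 427 [472. 439.  92.] 348.0
scene 80 449 [473. 439.  92.] 348.0
scene 100 465 [472. 439.  92.] 348.0
scene 120 478 [472. 439.  92.] 347.0
scene 140 501 [472. 439.  91.] 348.0
scene 160 629 [474. 440.  88.] 349.0
scene 180 1111 [477. 439.  71.] 354.0
scene 200 456 [482. 439.  44.] 387.0
scene 220 730 [482. 439.  43.] 389.0
229.6809594756685
side 60 604 [474. 438.  91.] 407.0
side 80 641 [474. 438.  91.] 407.0
side 100 670 [474. 438.  91.] 415.0
side 120 705 [474. 437.  92.] 410.0
side 140 717 [474. 437.  91.] 394.0
side 160 1269 [473. 440.  86.] 374.0
side 180 3307 [466. 450.  61.] 357.0
side 200 742 [469. 445.  44.] 400.0
side 220 1576 [470. 443.  44.] 387.0
229.12683103100736
```

Emit:
jog_arm --pt "0.5 0 0 0 255" --pt "0 0 0 0 255" --pt "0 0 0 0 255" --pt "0 0 0 0 255" --pt "0 0 0 0 255" --pt "0 0 0 0 255"

```text
t: 11.9
tool_pos: [518.1, 223.0, 236.6]
eef_rot: [-3.142, -0.0, -0.0]
contact_force: [0.0, -0.0, -0.1]
gripper_width: 0.5
```

Emit:
jog_arm --pt "0 -35.5 0 0 255" --pt "0 0 25 0 255" --pt "0 0 26 0 255" --pt "0 0 0 0 255" --pt "0 0 0 0 255"

```text
t: 12.4
tool_pos: [518.3, 258.5, 186.3]
eef_rot: [-3.142, -0.0, -0.0]
contact_force: [-0.2, 0.4, 1.0]
gripper_width: 0.1
```

Emit:
jog_arm --pt "0 0 2 0 255" --pt "0 0 2 0 255" --pt "0 0 0 0 255"

```text
t: 12.7
tool_pos: [518.2, 258.4, 182.1]
eef_rot: [-3.141, -0.001, -0.0]
contact_force: [0.0, 1.4, 0.1]
gripper_width: 0.3
```

Emit:
jog_arm --pt "0 0 1 0 255" --pt "0 0 1 0 255" --pt "0 0 0 0 255"

```text
t: 13.0
tool_pos: [518.1, 258.5, 179.6]
eef_rot: [-3.142, 0.0, -0.0]
contact_force: [0.5, -0.6, -0.7]
gripper_width: -0.2
```

Emit:
jog_arm --pt "0 0 1 0 255" --pt "0 0 0.5 0 255" --pt "0 0 0 0 255"

```text
t: 13.3
tool_pos: [518.1, 258.5, 178.2]
eef_rot: [-3.141, -0.0, -0.0]
contact_force: [-0.3, -0.4, 2.3]
gripper_width: 0.1
```

Emit:
jog_arm --pt "0 0 1 0 255" --pt "0 0 0 0 255"

```text
t: 13.5
tool_pos: [518.2, 258.7, 177.8]
eef_rot: [-3.141, -0.001, -0.0]
contact_force: [-1.7, 0.1, 4.6]
gripper_width: 0.2
```

Emit:
jog_arm --pt "0 0 1 0 255" --pt "0 0 0 0 255"

```text
t: 13.7
tool_pos: [518.3, 258.8, 177.1]
eef_rot: [-3.141, -0.002, -0.0]
contact_force: [-0.5, 1.3, 6.5]
gripper_width: -0.1
```

Emit:
jog_arm --pt "0 0 1 0 255" --pt "0 0 0 0 255"

```text
t: 13.9
tool_pos: [518.4, 259.1, 176.3]
eef_rot: [-3.14, -0.002, 0.0]
contact_force: [-2.0, 2.2, 7.6]
gripper_width: 0.5
```

Emit:
jog_arm --pt "0 0 0.7 0 255" --pt "0 0 0 0 255"

```text
t: 14.1
tool_pos: [518.4, 259.2, 175.8]
eef_rot: [-3.14, -0.002, 0.0]
contact_force: [-1.9, 1.6, 9.4]
gripper_width: 0.0
```

Emit:
jog_arm --pt "0 0 -8 0 255" --pt "0 0 -27 0 255" --pt "0 36 -3 0 255" --pt "0 36 0 0 255" --pt "0 0 0 0 255" --pt "0 0 0 0 255"

```text
t: 14.7
tool_pos: [518.2, 186.0, 212.6]
eef_rot: [-3.141, -0.0, -0.002]
contact_force: [-0.3, 0.1, 0.3]
gripper_width: 0.1
```

```bash
python3 m3.py w11
```

```text
t 14.7 [518.2  186.   212.64] [-3.1414e+00 -1.0000e-04 -1.7000e-03] [-0.31  0.08  0.33] 0.1
plug 8730 circ [517.69 223.06  37.68]
flange (array([ 4.100000e-03, -4.880000e-02,  1.743236e+02]), 4840, np.float64(0.57)) rim (array([ 5.400000e-03, -4.990000e-02,  1.775718e+02]), 1164, np.float64(0.57))
neck 223 163.91955550109128
```

View pics/w11.png

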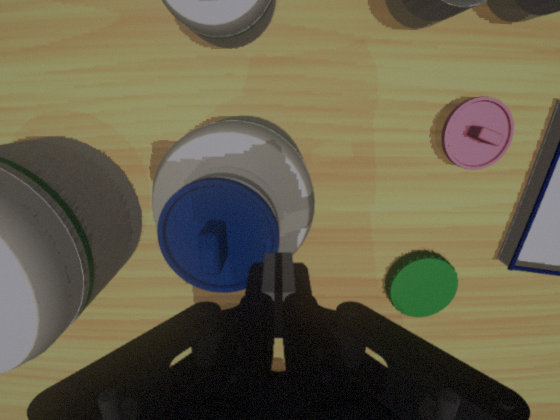

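The camera shows a tilt of 0.044 rad (limit 0.105) and the middle sunk about 0.55 mm. Next I push the −y side.

Emit:
jog_arm --pt "0 0 20 0 255" --pt "0 0 11 0 255" --pt "0 0 1.5 0 255" --pt "0 0 1 0 255" --pt "0 0 1 0 255" --pt "0 0 0 0 255"

```text
t: 15.35
tool_pos: [518.2, 186.6, 178.3]
eef_rot: [-3.141, -0.001, -0.0]
contact_force: [-1.1, -0.6, 0.3]
gripper_width: -0.0
```

Emit:
jog_arm --pt "0 0 1 0 255" --pt "0 0 0.5 0 255" --pt "0 0 0 0 255"

```text
t: 15.65
tool_pos: [518.1, 186.5, 176.6]
eef_rot: [-3.142, -0.0, -0.0]
contact_force: [-0.1, -0.2, 0.3]
gripper_width: 0.1
```

Emit:
jog_arm --pt "0 0 1 0 255" --pt "0 0 0 0 255"

```text
t: 15.85
tool_pos: [518.2, 186.4, 176.1]
eef_rot: [3.141, -0.001, -0.0]
contact_force: [-1.4, -1.8, 6.1]
gripper_width: -0.2
```

```bash
python3 m3.py w12
```

```text
t 15.85 [518.24 186.4  176.15] [ 3.1415e+00 -1.2000e-03 -2.0000e-04] [-1.43 -1.8   6.06] -0.2
plug 10461 circ [518.52 222.27  37.23]
flange (array([-3.000000e-03,  2.720000e-02,  1.735907e+02]), 5918, np.float64(0.55)) rim (array([-1.100000e-03,  2.540000e-02,  1.767985e+02]), 1180, np.float64(0.57))
neck 225 163.52180285515033
```

View pics/w12.png

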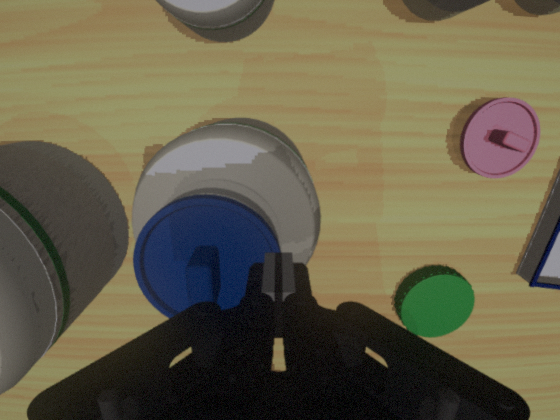

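Emit:
jog_arm --pt "0 0 0.8 0 255" --pt "0 0 0 0 255" --pt "0 0 -8 0 255" --pt "0 0 -30 0 255" --pt "0 -36 0 0 255" --pt "0 -37 0 0 255" --pt "0 0 0 0 255" --pt "0 0 0 0 255"

```text
t: 16.7
tool_pos: [517.9, 259.9, 212.6]
eef_rot: [3.141, 0.0, 0.001]
contact_force: [1.1, -0.0, 0.4]
gripper_width: -0.1
```

```bash
python3 m3.py w13
```

```text
t 16.7 [517.89 259.85 212.58] [3.1413e+00 2.0000e-04 1.2000e-03] [ 1.14 -0.04  0.38] -0.1
plug 9206 circ [517.87 222.13  37.75]
flange (array([-3.500000e-03,  2.680000e-02,  1.736975e+02]), 4919, np.float64(0.58)) rim (array([-2.400000e-03,  2.750000e-02,  1.769433e+02]), 1193, np.float64(0.59))
neck 149 163.53087931864485
```

Emit:
jog_arm --pt "0 1 20 0 255" --pt "0 0 12 0 255" --pt "0 0 1 0 255" --pt "0 0 1 0 255" --pt "0 0 1 0 255" --pt "0 0 1 0 255" --pt "0 0 0 0 255"

```text
t: 17.45
tool_pos: [518.2, 258.4, 176.9]
eef_rot: [-3.142, -0.0, -0.0]
contact_force: [-0.3, 0.6, -0.5]
gripper_width: -0.2
```

Emit:
jog_arm --pt "0 0 0.8 0 255" --pt "0 0 0 0 255"

```text
t: 17.65
tool_pos: [518.3, 258.6, 176.6]
eef_rot: [-3.141, -0.001, -0.0]
contact_force: [-1.1, -0.9, 4.7]
gripper_width: 0.1
```

```bash
python3 m3.py w14
```

```text
t 17.65 [518.26 258.56 176.61] [-3.1412e+00 -1.2000e-03 -1.0000e-04] [-1.14 -0.87  4.72] 0.1
plug 10777 circ [518.9  222.31  37.07]
flange (array([-1.80000e-03, -7.80000e-03,  1.73345e+02]), 5860, np.float64(0.55)) rim (array([-2.600000e-03, -6.700000e-03,  1.765371e+02]), 1134, np.float64(0.58))
neck 234 163.62268768199556
```

Emit:
jog_arm --pt "0 0 1 0 255" --pt "0 0 0.7 0 255" --pt "0 0 0 0 255"

```text
t: 18.0
tool_pos: [518.4, 258.8, 175.7]
eef_rot: [-3.141, -0.003, -0.0]
contact_force: [-2.3, 0.8, 9.9]
gripper_width: 0.1
```

Emit:
jog_arm --pt "0 0 1 0 255" --pt "0 0 0 0 255"

```text
t: 18.2
tool_pos: [518.5, 259.0, 175.0]
eef_rot: [-3.14, -0.003, 0.0]
contact_force: [-3.7, 1.1, 12.2]
gripper_width: -0.2
```

```bash
python3 m3.py w15
```

```text
t 18.2 [518.49 259.02 175.  ] [-3.14e+00 -3.00e-03  0.00e+00] [-3.7   1.1  12.19] -0.2
plug 10947 circ [519.33 222.73  36.8 ]
flange (array([-1.000000e-03, -4.110000e-02,  1.730655e+02]), 5988, np.float64(0.56)) rim (array([ 6.000000e-04, -4.290000e-02,  1.761462e+02]), 1044, np.float64(0.6))
neck 174 163.3317477153908
```

Emit:
jog_arm --pt "0 0 0.8 0 255" --pt "0 0 0 0 255" --pt "0 0 -8 0 255" --pt "0 0 -31 0 255" --pt "0 36 0 0 255" --pt "0 36.5 0 0 255" --pt "0 0 15 0 255" --pt "0 0 15 0 255"

```text
t: 19.05
tool_pos: [518.3, 185.0, 181.4]
eef_rot: [-3.142, -0.001, -0.002]
contact_force: [0.3, -0.0, -0.4]
gripper_width: -0.1
```

Emit:
jog_arm --pt "0 0 2 0 255" --pt "0 0 1 0 255" --pt "0 0 1 0 255" --pt "0 0 0 0 255" --pt "0 0 0 0 255"

```text
t: 19.55
tool_pos: [518.3, 186.2, 177.9]
eef_rot: [-3.141, -0.001, 0.0]
contact_force: [-0.0, 0.6, 1.7]
gripper_width: -0.1
```

```bash
python3 m3.py w16
```

```text
t 19.55 [518.31 186.16 177.92] [-3.1414e+00 -1.2000e-03  1.0000e-04] [-0.02  0.61  1.75] -0.1
plug 10183 circ [518.79 223.53  36.96]
flange (array([ 1.100000e-03, -4.320000e-02,  1.728432e+02]), 5812, np.float64(0.54)) rim (array([ 6.300000e-03, -4.160000e-02,  1.759879e+02]), 1019, np.float64(0.55))
neck 294 163.80125747680876
```

Emit:
jog_arm --pt "0 0 1 0 255" --pt "0 0 1 0 255" --pt "0 0 0.5 0 255" --pt "0 0 0 0 255"

```text
t: 20.0
tool_pos: [518.5, 185.8, 176.6]
eef_rot: [3.141, -0.003, -0.0]
contact_force: [-2.2, -1.4, 12.5]
gripper_width: 0.1
```

Emit:
jog_arm --pt "0 0 1 0 255" --pt "0 0 1 0 255" --pt "0 0 0 0 255"

```text
t: 20.3
tool_pos: [518.7, 185.4, 174.8]
eef_rot: [3.14, -0.003, -0.0]
contact_force: [-1.4, -4.6, 12.2]
gripper_width: 0.1
```

```bash
python3 m3.py w17
```

```text
t 20.3 [518.67 185.38 174.75] [ 3.1405e+00 -3.2000e-03 -3.0000e-04] [-1.35 -4.58 12.21] 0.1
plug 10543 circ [519.22 222.47  36.76]
flange (array([-3.300000e-03,  2.180000e-02,  1.721923e+02]), 6035, np.float64(0.55)) rim (array([-1.80000e-03,  2.06000e-02,  1.75404e+02]), 1019, np.float64(0.57))
neck 148 163.1480249325328
```

Emit:
jog_arm --pt "0 0 1 0 255" --pt "0 0 0 0 255" --pt "0 0 -8 0 255" --pt "0 0 -31 0 255" --pt "0 -36 0 0 255" --pt "0 -36.5 0 0 255" --pt "0 0 15 0 255" --pt "0 0 15 0 255"

```text
t: 21.15
tool_pos: [517.9, 259.6, 180.6]
eef_rot: [-3.141, -0.0, 0.002]
contact_force: [-0.4, 0.4, -1.1]
gripper_width: 0.2
```

Emit:
jog_arm --pt "0 0 2 0 255" --pt "0 0 1 0 255" --pt "0 0 1 0 255" --pt "0 0 0 0 255" --pt "0 0 0 0 255"

```text
t: 21.65
tool_pos: [518.3, 258.4, 177.3]
eef_rot: [-3.141, -0.001, -0.0]
contact_force: [-0.0, -0.8, -0.6]
gripper_width: 0.1
```

```bash
python3 m3.py w18
```

```text
t 21.65 [518.27 258.37 177.3 ] [-3.1414e+00 -7.0000e-04 -5.0000e-04] [-0.02 -0.79 -0.6 ] 0.1
plug 10643 circ [518.46 222.03  37.55]
flange (array([-3.500000e-03,  3.110000e-02,  1.720887e+02]), 5677, np.float64(0.54)) rim (array([-3.600000e-03,  3.110000e-02,  1.753039e+02]), 1215, np.float64(0.57))
neck 183 163.34275205777075
```

Emit:
jog_arm --pt "0 0 1 0 255" --pt "0 0 1 0 255" --pt "0 0 1 0 255" --pt "0 0 0 0 255"

```text
t: 22.1
tool_pos: [518.4, 258.8, 175.8]
eef_rot: [-3.14, -0.003, -0.0]
contact_force: [-3.3, 0.6, 11.8]
gripper_width: -0.0
```

Emit:
jog_arm --pt "0 0 1 0 255" --pt "0 0 1 0 255" --pt "0 0 0 0 255"

```text
t: 22.4
tool_pos: [518.6, 259.2, 174.1]
eef_rot: [-3.139, -0.004, 0.0]
contact_force: [-3.3, 2.1, 12.6]
gripper_width: 0.2
```

```bash
python3 m3.py w19
```

```text
t 22.4 [518.59 259.23 174.13] [-3.1394e+00 -3.8000e-03  1.0000e-04] [-3.28  2.08 12.62] 0.2
plug 10977 circ [519.17 222.56  37.04]
flange (array([-2.000000e-03, -2.500000e-02,  1.715834e+02]), 5954, np.float64(0.55)) rim (array([-1.900000e-03, -2.540000e-02,  1.747324e+02]), 1115, np.float64(0.61))
neck 106 163.40671967566834
```

Emit:
jog_arm --pt "0 0 1.3 0 255" --pt "0 0 0 0 255" --pt "0 0 -8 0 255" --pt "0 0 -31 0 255" --pt "0 36 0 0 255" --pt "0 36.5 0 0 255" --pt "0 0 16 0 255" --pt "0 0 15 0 255"

```text
t: 23.25
tool_pos: [518.3, 184.9, 178.6]
eef_rot: [3.142, -0.001, -0.002]
contact_force: [-0.3, 0.2, -0.6]
gripper_width: -0.3
```

Emit:
jog_arm --pt "0 0 2 0 255" --pt "0 0 1 0 255" --pt "0 0 1 0 255" --pt "0 0 0 0 255" --pt "0 0 0 0 255"

```text
t: 23.75
tool_pos: [518.2, 186.1, 175.2]
eef_rot: [-3.141, -0.001, 0.0]
contact_force: [-1.8, 0.1, 4.2]
gripper_width: -0.0
```

```bash
python3 m3.py w20
```

```text
t 23.75 [518.23 186.14 175.21] [-3.1415e+00 -1.1000e-03  1.0000e-04] [-1.82  0.09  4.23] -0.0
plug 10386 circ [519.41 223.35  36.64]
flange (array([ 5.500000e-03, -1.680000e-02,  1.710963e+02]), 5942, np.float64(0.54)) rim (array([ 1.00000e-02, -1.71000e-02,  1.74276e+02]), 924, np.float64(0.59))
neck 172 163.5548830593661
```

Emit:
jog_arm --pt "0 0 1 0 255" --pt "0 0 1 0 255" --pt "0 0 0 0 255"

```text
t: 24.1
tool_pos: [518.4, 185.9, 174.1]
eef_rot: [3.141, -0.002, -0.0]
contact_force: [-2.9, -2.2, 12.7]
gripper_width: -0.1
```

Emit:
jog_arm --pt "0 0 1 0 255" --pt "0 0 1 0 255" --pt "0 0 0 0 255"

```text
t: 24.4
tool_pos: [518.7, 185.5, 172.4]
eef_rot: [3.141, -0.003, -0.0]
contact_force: [-2.5, -4.6, 13.6]
gripper_width: -0.1
```

```bash
python3 m3.py w21
```

```text
t 24.4 [518.69 185.51 172.39] [ 3.1407e+00 -3.2000e-03 -2.0000e-04] [-2.47 -4.57 13.58] -0.1
plug 10741 circ [518.81 222.3   37.22]
flange (array([3.000000e-04, 4.070000e-02, 1.704972e+02]), 6044, np.float64(0.55)) rim (array([3.00000e-03, 4.10000e-02, 1.73709e+02]), 1157, np.float64(0.58))
neck 107 167.11432609997797
```

Emit:
jog_arm --pt "0 0 -6 0 255" --pt "0 0 -32 0 255" --pt "0 -36 0 0 255" --pt "0 -36.5 0 0 255" --pt "0 0 17 0 255" --pt "0 0 15 0 255" --pt "0 0 1 0 255" --pt "0 0 0 0 255"

```text
t: 25.25
tool_pos: [518.0, 258.4, 175.6]
eef_rot: [3.141, 0.001, -0.0]
contact_force: [-0.4, -0.1, 0.6]
gripper_width: -0.0
```

Emit:
jog_arm --pt "0 0 1 0 255" --pt "0 0 1 0 255" --pt "0 0 1 0 255" --pt "0 0 0 0 255"

```text
t: 25.65
tool_pos: [518.1, 258.4, 172.6]
eef_rot: [-3.142, -0.0, -0.0]
contact_force: [-0.1, 0.6, 0.6]
gripper_width: 0.2
```

Emit:
jog_arm --pt "0 0 1 0 255" --pt "0 0 1 0 255" --pt "0 0 0 0 255"

```text
t: 25.95
tool_pos: [518.2, 258.5, 172.3]
eef_rot: [-3.141, -0.002, -0.0]
contact_force: [-4.1, -2.2, 10.9]
gripper_width: 0.0
```

```bash
python3 m3.py w22
```

```text
t 25.95 [518.22 258.46 172.27] [-3.1413e+00 -2.0000e-03 -1.0000e-04] [-4.1  -2.16 10.9 ] 0.0
plug 11055 circ [518.68 222.81  37.31]
flange (array([ 2.700000e-03, -3.460000e-02,  1.700691e+02]), 5870, np.float64(0.54)) rim (array([ 2.300000e-03, -3.620000e-02,  1.732026e+02]), 1223, np.float64(0.6))
neck 154 166.81761522673645
```

Emit:
jog_arm --pt "0 0 1 0 255" --pt "0 0 0 0 255"

```text
t: 26.2
tool_pos: [518.3, 258.5, 172.2]
eef_rot: [-3.141, -0.003, -0.0]
contact_force: [-7.2, -2.4, 17.9]
gripper_width: 0.0
```

Emit:
jog_arm --pt "0 0 1 0 255" --pt "0 0 0 0 255"

```text
t: 26.4
tool_pos: [518.3, 258.5, 172.0]
eef_rot: [-3.141, -0.004, 0.0]
contact_force: [-8.2, -2.4, 24.0]
gripper_width: 0.3
```

Hard stop on +y at TCP z ≈ 172.1, as expected for home. Now the −y side.

Emit:
jog_arm --pt "0 0 -9 0 255" --pt "0 0 -32 0 255" --pt "0 36 0 0 255" --pt "0 36.5 0 0 255" --pt "0 0 18 0 255" --pt "0 0 15 0 255" --pt "0 0 1 0 255" --pt "0 0 0 0 255"

```text
t: 27.2
tool_pos: [518.1, 186.1, 175.8]
eef_rot: [-3.142, 0.0, -0.0]
contact_force: [-0.0, 0.7, -0.8]
gripper_width: -0.2
```

Emit:
jog_arm --pt "0 0 1 0 255" --pt "0 0 1 0 255" --pt "0 0 1 0 255" --pt "0 0 0 0 255"

```text
t: 27.6
tool_pos: [518.1, 186.1, 172.7]
eef_rot: [-3.141, -0.0, -0.0]
contact_force: [0.4, 0.4, -0.3]
gripper_width: -0.1
```

Emit:
jog_arm --pt "0 0 1 0 255" --pt "0 0 0 0 255"

```text
t: 27.8
tool_pos: [518.2, 186.1, 172.4]
eef_rot: [-3.141, -0.001, -0.0]
contact_force: [-1.6, 0.1, 6.1]
gripper_width: -0.1
```

```bash
python3 m3.py w23
```

```text
t 27.8 [518.19 186.1  172.45] [-3.1413e+00 -1.2000e-03 -1.0000e-04] [-1.6   0.11  6.07] -0.1
plug 10564 circ [518.23 222.53  37.37]
flange (array([3.000000e-03, 1.240000e-02, 1.694022e+02]), 5889, np.float64(0.55)) rim (array([7.500000e-03, 1.240000e-02, 1.726102e+02]), 1211, np.float64(0.56))
neck 262 167.0460510427969
```

Emit:
jog_arm --pt "0 0 1 0 255" --pt "0 0 0.7 0 255" --pt "0 0 0 0 255"

```text
t: 28.15
tool_pos: [518.3, 186.1, 172.2]
eef_rot: [-3.141, -0.003, 0.0]
contact_force: [-6.3, -1.9, 18.0]
gripper_width: -0.2
```

Emit:
jog_arm --pt "0 0 -7 0 255" --pt "0 0 -32 0 255" --pt "0 -36 0 0 255" --pt "0 -36.5 0 0 255" --pt "0 0 18 0 255" --pt "0 0 15 0 255" --pt "0 0 1 0 255" --pt "0 0 0 0 255"

```text
t: 28.95
tool_pos: [518.1, 258.3, 175.0]
eef_rot: [3.141, 0.0, -0.0]
contact_force: [-0.8, -0.6, 0.2]
gripper_width: 0.1
```

Emit:
jog_arm --pt "0 0 1 0 255" --pt "0 0 1 0 255" --pt "0 0 0 0 255"

```text
t: 29.25
tool_pos: [518.2, 258.3, 173.1]
eef_rot: [-3.142, -0.0, -0.001]
contact_force: [-1.6, 0.8, 0.8]
gripper_width: 0.2
```

Emit:
jog_arm --pt "0 0 1 0 255" --pt "0 0 0 0 255"

```text
t: 29.45
tool_pos: [518.3, 258.4, 172.5]
eef_rot: [-3.141, -0.001, -0.0]
contact_force: [-0.0, -0.7, 3.8]
gripper_width: -0.2
```

```bash
python3 m3.py w24
```

```text
t 29.45 [518.27 258.42 172.48] [-3.1415e+00 -1.0000e-03 -3.0000e-04] [-0.02 -0.73  3.78] -0.2
plug 10970 circ [518.84 222.47  37.08]
flange (array([ 9.000000e-04, -1.690000e-02,  1.695348e+02]), 5863, np.float64(0.55)) rim (array([ 4.000000e-04, -1.630000e-02,  1.726882e+02]), 1136, np.float64(0.6))
neck 237 166.98954579692546
```

Emit:
jog_arm --pt "0 0 1 0 255" --pt "0 0 1 0 255" --pt "0 0 0.5 0 255" --pt "0 0 0 0 255"

```text
t: 29.9
tool_pos: [518.4, 258.5, 172.2]
eef_rot: [-3.141, -0.003, -0.0]
contact_force: [-6.4, -2.2, 20.6]
gripper_width: -0.2
```

Emit:
jog_arm --pt "0 0 -9 0 255" --pt "0 0 -32 0 255" --pt "0 36 0 0 255" --pt "0 36.5 0 0 255" --pt "0 0 18 0 255" --pt "0 0 16 0 255" --pt "0 0 1 0 255" --pt "0 0 0 0 255"

```text
t: 30.7
tool_pos: [518.1, 186.1, 175.5]
eef_rot: [-3.142, 0.001, -0.0]
contact_force: [-0.4, 0.3, 0.4]
gripper_width: 0.1
```

Emit:
jog_arm --pt "0 0 1 0 255" --pt "0 0 1 0 255" --pt "0 0 1 0 255" --pt "0 0 0 0 255"

```text
t: 31.1
tool_pos: [518.2, 186.2, 173.1]
eef_rot: [-3.141, -0.001, 0.0]
contact_force: [-1.1, 1.2, 4.4]
gripper_width: 0.1
```

Emit:
jog_arm --pt "0 0 1 0 255" --pt "0 0 1 0 255" --pt "0 0 0 0 255"

```text
t: 31.4
tool_pos: [518.4, 186.1, 172.4]
eef_rot: [-3.141, -0.003, 0.0]
contact_force: [-3.7, -0.8, 14.2]
gripper_width: -0.0
```

```bash
python3 m3.py w25
```

```text
t 31.4 [518.44 186.06 172.35] [-3.1414e+00 -2.9000e-03  0.0000e+00] [-3.66 -0.82 14.17] -0.0
plug 10495 circ [518.41 222.53  37.22]
flange (array([-8.000000e-04,  3.900000e-03,  1.691166e+02]), 5863, np.float64(0.56)) rim (array([1.900000e-03, 4.400000e-03, 1.723387e+02]), 1186, np.float64(0.58))
neck 418 167.58508836439876
```

Emit:
jog_arm --pt "0 0 1 0 255" --pt "0 0 0 0 255" --pt "0 0 -9 0 255" --pt "0 0 -32 0 255" --pt "0 -36 0 0 255" --pt "0 -36.5 0 0 255" --pt "0 0 18 0 255" --pt "0 0 16 0 255"

```text
t: 32.25
tool_pos: [517.9, 259.5, 175.9]
eef_rot: [-3.141, -0.001, 0.002]
contact_force: [-0.2, 0.2, 0.5]
gripper_width: 0.1
```

Emit:
jog_arm --pt "0 0 1 0 255" --pt "0 0 1 0 255" --pt "0 0 0.5 0 255" --pt "0 0 0 0 255"

```text
t: 32.65
tool_pos: [518.4, 258.4, 174.6]
eef_rot: [-3.141, -0.001, -0.001]
contact_force: [0.0, -0.1, -0.7]
gripper_width: -0.1
```

Emit:
jog_arm --pt "0 0 1 0 255" --pt "0 0 1 0 255" --pt "0 0 0 0 255"

```text
t: 32.95
tool_pos: [518.3, 258.5, 172.6]
eef_rot: [-3.141, -0.001, -0.0]
contact_force: [-1.5, 0.1, 4.3]
gripper_width: -0.1
```

Emit:
jog_arm --pt "0 0 1 0 255" --pt "0 0 0 0 255"

```text
t: 33.15
tool_pos: [518.4, 258.5, 172.4]
eef_rot: [-3.141, -0.002, -0.0]
contact_force: [-3.2, -1.1, 11.9]
gripper_width: 0.2
```

Emit:
jog_arm --pt "0 0 1.3 0 255" --pt "0 0 0 0 255" --pt "0 0 -10 0 255" --pt "0 0 -32 0 255" --pt "30 30 0 0 255" --pt "6 6 0 0 255" --pt "0 0 18 0 255" --pt "0 0 17 0 255"

```text
t: 33.95
tool_pos: [554.2, 222.1, 175.8]
eef_rot: [-3.141, 0.0, -0.001]
contact_force: [-0.7, 0.2, -0.2]
gripper_width: 0.2
```

Emit:
jog_arm --pt "0 0 0 0 255" --pt "0 0 1 0 255" --pt "0 0 1 0 255" --pt "0 0 0 0 255"

```text
t: 34.35
tool_pos: [554.2, 222.6, 175.1]
eef_rot: [-3.141, -0.001, -0.0]
contact_force: [-0.4, -0.5, -0.0]
gripper_width: -0.2
```

```bash
python3 m3.py w26
```

```text
t 34.35 [554.17 222.61 175.1 ] [-3.1414e+00 -8.0000e-04 -0.0000e+00] [-0.41 -0.52 -0.01] -0.2
plug 1594 circ [518.98 222.56  36.81]
flange (array([ 7.20000e-03, -8.00000e-04,  1.69139e+02]), 851, np.float64(0.52)) rim (array([ 8.900000e-03, -6.000000e-04,  1.723399e+02]), 373, np.float64(0.56))
neck 254 166.46005461240827
```

Emit:
jog_arm --pt "0 0 1 0 255" --pt "0 0 1 0 255" --pt "0 0 0.5 0 255" --pt "0 0 0 0 255"

```text
t: 34.8
tool_pos: [554.2, 222.5, 172.6]
eef_rot: [-3.141, -0.001, -0.0]
contact_force: [-1.4, -0.5, 4.5]
gripper_width: -0.4
```

Emit:
jog_arm --pt "0 0 1 0 255" --pt "0 0 0 0 255"

```text
t: 35.0
tool_pos: [554.3, 222.5, 172.4]
eef_rot: [-3.141, -0.002, -0.0]
contact_force: [-1.6, -0.9, 10.2]
gripper_width: 0.1
```

Emit:
jog_arm --pt "0 0 1.2 0 255" --pt "0 0 0 0 255"

```text
t: 35.2
tool_pos: [554.3, 222.6, 172.2]
eef_rot: [-3.141, -0.003, -0.0]
contact_force: [-5.7, -1.3, 16.3]
gripper_width: -0.1
```

Emit:
jog_arm --pt "0 0 -9 0 255" --pt "0 0 -32 0 255" --pt "-36 0 0 0 255" --pt "-36 0 0 0 255" --pt "0 0 18 0 255" --pt "0 0 17 0 255" --pt "0 0 1 0 255" --pt "0 0 0 0 255"

```text
t: 36.0
tool_pos: [482.2, 222.5, 175.0]
eef_rot: [3.142, 0.0, -0.0]
contact_force: [-0.0, 0.4, 0.3]
gripper_width: -0.3
```

Emit:
jog_arm --pt "0 0 1 0 255" --pt "0 0 1 0 255" --pt "0 0 0 0 255"

```text
t: 36.3
tool_pos: [482.2, 222.5, 173.0]
eef_rot: [-3.141, -0.0, -0.0]
contact_force: [0.6, -0.3, 0.1]
gripper_width: -0.1
```

Emit:
jog_arm --pt "0 0 1 0 255" --pt "0 0 0 0 255"

```text
t: 36.5
tool_pos: [482.3, 222.5, 172.5]
eef_rot: [-3.141, -0.001, -0.0]
contact_force: [-0.6, -0.5, 4.6]
gripper_width: -0.2
```

Emit:
jog_arm --pt "0 0 1 0 255" --pt "0 0 0 0 255"

```text
t: 36.7
tool_pos: [482.3, 222.5, 172.3]
eef_rot: [-3.141, -0.002, 0.0]
contact_force: [-3.1, -0.9, 11.2]
gripper_width: -0.1
```

Hard stop at 172.3–172.4 on this side too. I'll finish the push, lift clear and check.

Emit:
jog_arm --pt "0 0 1 0 255" --pt "0 0 0 0 255" --pt "0 0 -9 0 255" --pt "0 0 -32 0 255" --pt "30 0 -25 0 255" --pt "6 0 0 0 255" --pt "0 0 0 0 255" --pt "0 0 0 0 255"

```text
t: 37.5
tool_pos: [517.1, 222.4, 234.5]
eef_rot: [3.141, 0.003, -0.0]
contact_force: [0.7, 0.5, 0.5]
gripper_width: -0.3
```

```bash
python3 m3.py w27; python3 - <<'E'
from h import *
for n in ('scene','side'): snap(n,n+'9')
print(r.state()['t'])
E
```

```text
t 37.5 [517.13 222.36 234.55] [ 3.1411e+00  2.8000e-03 -2.0000e-04] [0.66 0.49 0.52] -0.3
plug 7313 circ [518.02 222.43  37.51]
flange (array([-1.200000e-03, -1.700000e-03,  1.691192e+02]), 3950, np.float64(0.59)) rim (array([ 1.100000e-03, -8.000000e-04,  1.723887e+02]), 929, np.float64(0.61))
neck 252 167.76957474793298
37.65
```

View pics/w27.png

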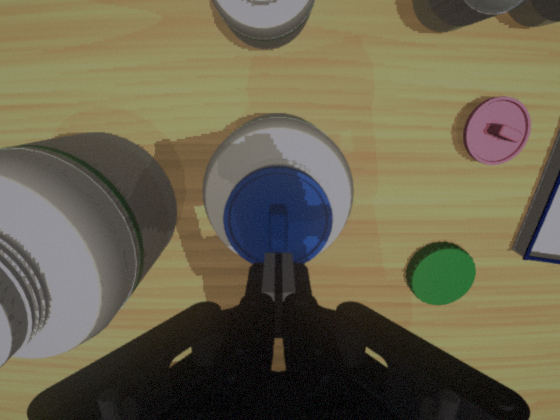

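View pics/scene9.png

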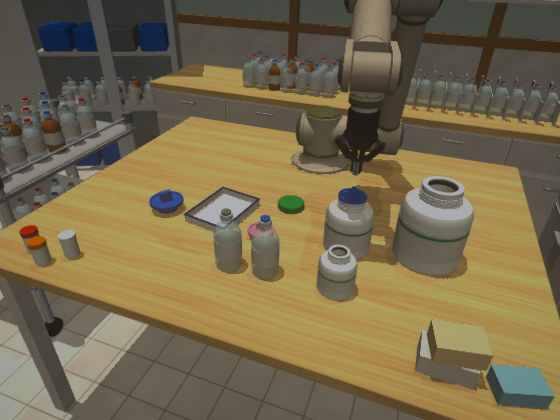

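The plug sits flat on the neck: centred at (278,217) in the wrist view, rim at 172.4 mm, tilt under 0.005 rad. The bystanders haven't moved. Handing in.

```bash
python3 -c "
from bench import r
print(r.close_job()); s=r.state(); print(s['t'],s['contact_force'])"
```

```text
the job is handed in; nothing more can be done
None
the job is handed in; nothing more can be done
```

I closed the jar: the plug is home in the middle-sized jar's neck, and I handed the job in at about t = 37.7 s. No verdict was given.

**What I did:** I picked the smaller blue plug from the tray by its bar and set it in the mouth with about 21 N. I then let go, and it stood alone at about 11 mm above the mouth, tilted by about 0.005 rad. With the fingers shut I worked it down by pushes on alternating ±y rim sides, then finished on ±x.

- **Forces while pushing:** the highest I read was about 24 N vertical, against the 34 N limit. I read forces only between steps.
- **Tilt while pushing:** the most I measured was about 0.045 rad, against the 0.105 rad limit. I measured it only between pushes.

**Last checks:**
- **Seating:** hard stops were met on all four sides, with the fingertip at z = 172.0–172.3 mm (172.5 mm expected). The camera put the rim at 172.4 mm.
- **Squareness:** tilt was under 0.005 rad.
- **Centring:** the plug was centred within about 0.5 mm of the jar axis.
- **Clear of the robot:** the tool was about 60 mm above the rim, with no force on it.
- **Bystanders:** the bottles and the screw cap look unmoved in the pictures. I did not re-measure their positions.

No check failed. The measured heights were consistently about 0.5 mm lower than nominal, which is within the calibration error. The plug had also moved several times before the force reading rose, so I went by the camera tilt rather than force alone.

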